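# Park the tub and the tin against the laundry counter rail

### The arm

A 6-joint arm with a two-finger parallel gripper is mounted at the origin on the work surface. World frame = base frame: x ahead of the robot, y to its left, z up, the work surface at z = 0. Lengths are in m, angles in rad, forces in N, time in s.
With the tool pointing down it reaches from about 0.275 to 1 m from the base axis. Payload 8.4 kg.
Tool frame: the origin (TCP) lies on the centre line of the jaws, within the pads' length; the fingertips stand 17 mm ahead of it and the grasp point (between the pads) lies 2 mm behind it (bot.tcp_to_tips is the z of the fingertips in the tool frame, in m); z points along the fingers, y is the line along which they close (so a half turn about z gives the same grasp; the last joint's range is limited). The gripper opens to 85 mm and grips with 20 to 120 N. Pads are 22 mm wide; open, the fingers measure 114 mm over their backs; the gripper's body (76 mm by 85 mm) begins 54 mm behind the grasp point. The pads swing forward as they close: fully open they stand 13 mm farther back than shut.
Start: joints at [1.308, 0.353, 1.633, -0, 1.155, -0.002], TCP at [0.161, 0.604, 0.228] pointing down, gripper open.
Joint ranges: [-2.63, 2.63], [-0.92, 2.1], [0.06, 2.66], [-1.3, 4.44], [0, 2.69], [-3.02, 3.02]. Speed limits (rad/s): [2.22, 2.22, 2.79, 3.14, 3.14, 3.14].

### API

Orientations are given as a unit quaternion [x, y, z, w].
In Python, from workcell import bot, hand, kinematics, get_obs, vision, hand_in gives the robot as it stands. The module is installed in compiled form; this text tells all that it offers. Calls block until the motion is done:
- bot.reach(position, orientation): joint-space move of the TCP to a pose.
- bot.servo_line(position, ori=None, velocity=0.15): straight line of the TCP; ori=None keeps the orientation; velocity is the mean speed in m/s.
- bot.goto_joints(angles): joint-space move.
- hand.move_gripper(opening, strength=None): finger opening in m; strength is the grip in N (None keeps the last); returns when the fingers have stopped.
- bot.dwell(seconds).
- kinematics.solve_ik(position, orientation): joint angles nearest the present ones, or None.
- get_obs(): the state.
- vision.read_camera(name): name is "scene" or "side" or "wrist"; returns a dict with "frame" (384x512x3 uint8, red, green, blue), "intrinsics" (3x3 intrinsics, pixels), "view" (4x4, takes a point from world to camera coordinates). Camera axes: x right, y down, z forward; pixel columns grow to the right and rows downward; lengths in m; the calibration is good to about 2 mm. A picture is of the moment at which its call begins. There is no depth.
A pose or a line that the arm cannot do raises bot.IKError and nothing moves.
- hand_in(): hands the job in; it is judged then, once.
The state is a dict: "time_s": time; "joint_pos": joint angles; "joint_vel": joint speeds; "joint_efforts": joint torques, N m; "position": TCP position; "orientation": TCP orientation; "wrist_force": force on the tool from outside, world axes, zero at the start; "ft_torque": the same for the moment, N m; "gripper_width": finger opening in m; "grip_force": force on a finger pad.
Only numpy, scipy, OpenCV 4.12 (cv2) and the standard library are available. Lean on these libraries where they do the work, as an engineer would, in place of code of your own. Each camera call takes 0.05 s, during which the arm holds its last target. There are 200 camera calls.

### The job

Using the fingertips, push the flat rectangular tub along the laundry worktop into the inside corner of the low L-shaped rail, until it sits squarely against both legs of the rail. Then push the low round tin along the worktop until it touches both the rail's long leg and the end of the parked tub. Only slide them, never lift or tip them, and leave all the other things where they stand.

Things in the scene. Friction and masses are not known exactly. Their poses are not given: they have to be found in the camera images.
- rail: Low aluminium L-shaped rail fixed to the worktop, 22 mm high, 14 mm thick. Origin: inside corner of the L at worktop height. The long leg runs 560 mm along its own -y, inner face at x = 0; the short leg runs 100 mm along its own -x, inner face at y = 0. Things park at negative x and y. Its own x points away from the robot, within 0.15 rad.
- tub: Closed flat rectangular plastic tub, white with grey lid, 90 mm (own x) by 140 mm (own y) by 65 mm high, about 0.6 kg, loose. Origin: centre of the underside; z up. It starts turned up to 0.4 rad from the rail's axes, 120 to 160 mm before the long leg. Parked, its axes point along the rail's, its centre 45 mm from the long and 70 mm from the short leg.
- tin: Low round plain steel tin standing on the worktop, 70 mm diameter, 55 mm high, about 0.25 kg, loose. Origin: centre of the underside; z up. It starts 110 to 150 mm before the long leg, 380 to 460 mm from the short leg. Parked, its centre is 35 mm from the long leg and 105 mm from the tub's centre along the tub's -y.
- soap: Bystander: bar of soap, 60 mm (own x) by 36 mm by 25 mm high, loose, between tub and tin on the robot's side (170 to 200 mm before the long leg). Origin: centre of the underside.
- spray_can: Bystander: slim tall steel can, 48 mm diameter, 150 mm high, loose, to the right of the tin. Origin: centre of the underside.
- cream_jar: Bystander: low white jar, 60 mm diameter, 65 mm high, loose, beyond the rail. Origin: centre of the underside.
- pin_bowl: Bystander: small white ceramic bowl, 84 mm rim diameter, 30 mm high, loose, beyond the rail. Origin: centre of the underside.
- brush: Bystander: brush about 160 mm long (own x) and under 40 mm high, lying beyond the rail, roughly parallel to the long leg, loose. Origin: on the underside near its middle.
- peg_jar: Bystander: clear jar with steel cap, 64 mm diameter, 90 mm high, loose, left of the rail's short leg. Origin: centre of the underside.
- cup: Bystander: white plastic cup, 64 mm diameter, 75 mm high, loose, left of the rail's short leg. Origin: centre of the underside.
Things that resemble listed ones, but are neither listed nor needed, are in the scene too. Leave any green or pink look-alike of the tub alone.

How it is judged:
On the way, in this order (a step that is already met when the one before it is completed fails the run):
1. the tub is parked squarely in the corner of the rail (x of tub in the frame of rail between -0.05 and -0.038 m and y of tub in the frame of rail between -0.075 and -0.063 m and angle between the y axis of tub and the y axis of rail, either way round below 0.06 rad and linear speed of tub below 0.02 m/s), for 0.2 s.
2. the tin then touches the long leg and the parked tub (all of step 1 and x of tin in the frame of rail between -0.04 and -0.028 m and y of tin in the frame of tub between -0.111 and -0.095 m and angle between tin's own z axis and vertical below 0.1 rad and linear speed of tin below 0.02 m/s), for 0.2 s.
At the end, for the whole second after the job is handed in: The tub sits in the rail's corner, within 5 mm of both legs and within 0.06 rad of square, and the tin stands upright within 5 mm of the long leg and within 6 mm of the tub's end; both at rest (all of step 2); the robot touches nothing.
It fails at once if the tub or the tin is lifted (over 10 mm) or tipped (over 0.2 rad) (height (world z) of any of tub, tin above 0.01 m or angle between any of tub, tin's own z axis and vertical above 0.2 rad).
It fails at once if another thing is moved by more than 20 mm (distance of any of soap, spray_can, cream_jar, pin_bowl, brush, peg_jar, cup from where it was at the start of the episode above 0.02 m).
It also fails if it takes over 72 s, if anything falls off the work surface, if the arm or the gripper's body presses on something with over 40 N, if the wrist force passes 120 N, or if a joint passes its speed limit or range.

## Working session

There is one attempt and no reset: what is moved stays moved. The work goes in short steps, each a Python script; the robot and the scene stay as the last script left them, time stands still between calls to the robot, and variables do not carry over. Pictures are saved under pics/ and viewed, at most 10 in all, crops included, and the job is handed in when it is done.

```bash
mkdir -p pics; python3 - <<'E'
from workcell import vision,get_obs
import cv2,numpy as np
for n in("scene","side"):
    c=vision.read_camera(n); cv2.imwrite(f"pics/{n}0.png",cv2.resize(c["frame"][:,:,::-1],(800,600),interpolation=cv2.INTER_CUBIC))
    np.savez(f"{n}0.npz",**c)
    V=np.array(c["view"]);print(n,np.round(c["intrinsics"],1).tolist(),np.round(-V[:3,:3].T@V[:3,3],3))
print(get_obs()["time_s"],get_obs()["orientation"],get_obs()["wrist_force"])
E
```

```text
scene [[496.6, 0.0, 256.2], [0.0, 496.6, 185.7], [0.0, 0.0, 1.0]] [ 1.476 -0.58   0.972]
side [[390.9, 0.0, 253.6], [0.0, 390.9, 192.9], [0.0, 0.0, 1.0]] [-0.106 -0.737  0.651]
0.1 [ 1.30014241e-01  9.91511914e-01 -6.42849730e-04 -9.44027693e-05] [0.14335077 0.00375652 0.57532706]
```

View pics/scene0.png

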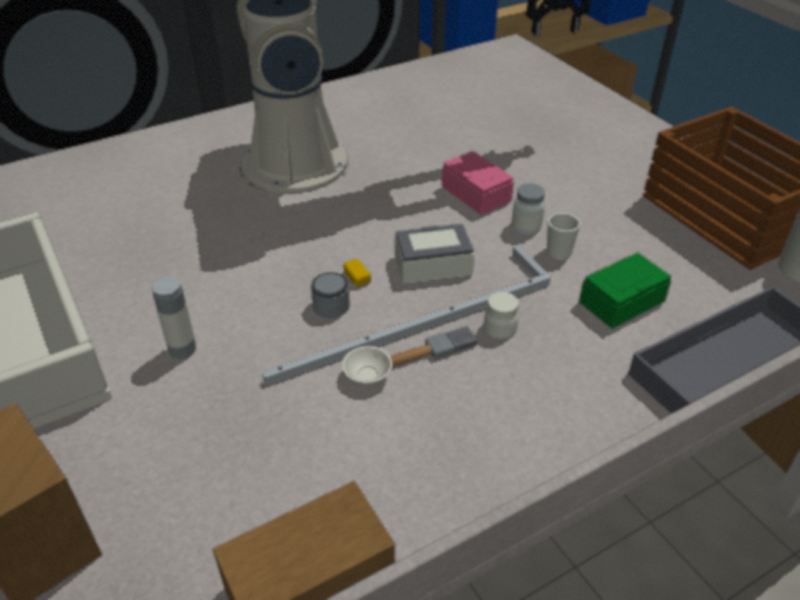

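View pics/side0.png

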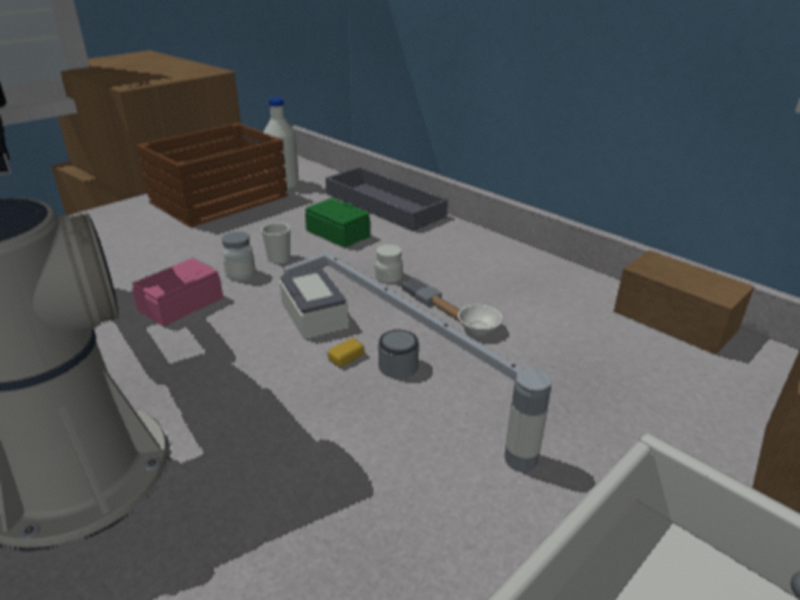

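The tub candidates in the scene picture are white/grey at (433,252), pink at (477,180) and green at (626,288). The description picks the white/grey one. For the tin, the candidates are the grey steel tin at (330,295), the cream jar at (501,315) and the spray can at (174,318); I choose (330,295). The close crops below check both choices.

```bash
python3 - <<'E'
import cv2,numpy as np
f=np.load("scene0.npz")["frame"][:,:,::-1]; cv2.imwrite("pics/c1.png",cv2.resize(f[135:255,160:360],(800,480),interpolation=cv2.INTER_CUBIC))
f=np.load("side0.npz")["frame"][:,:,::-1]; cv2.imwrite("pics/c2.png",cv2.resize(f[150:270,170:370],(800,480),interpolation=cv2.INTER_CUBIC))
E
```

```text
(no output)
```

View pics/c1.png

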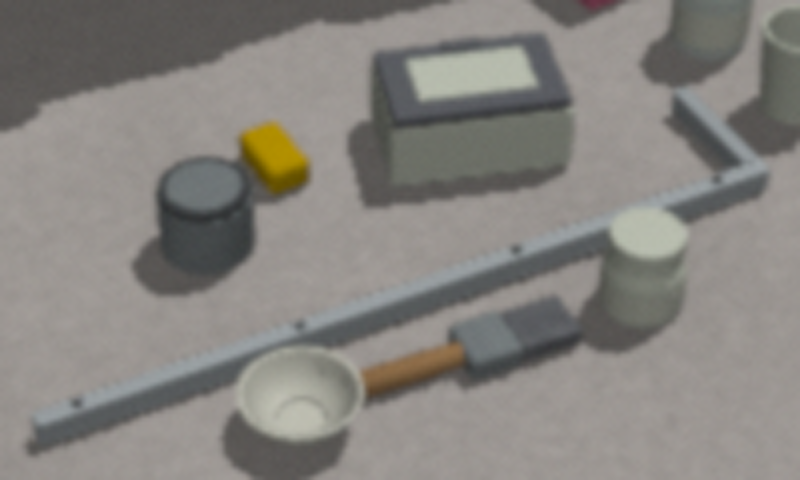

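View pics/c2.png

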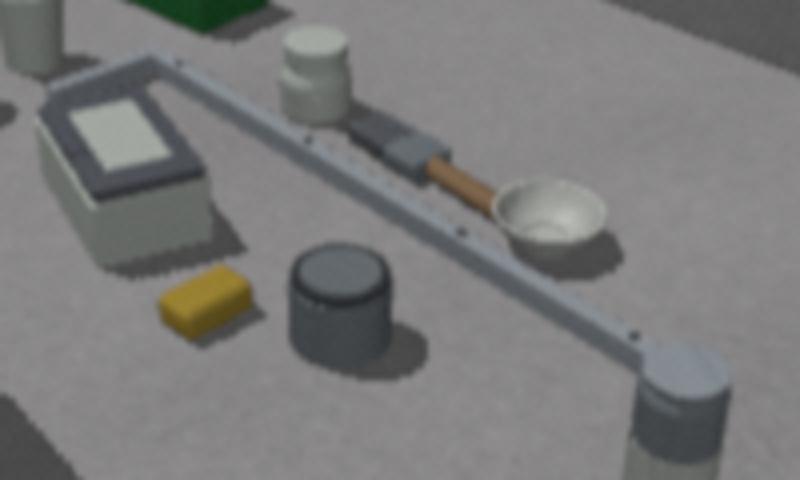

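The crops confirm the choice. The white tub's lid corners in c1 are at (375,53), (545,38), (568,102) and (392,120). The tin's top is centred at (205,187), and the rail's top dots run from (78,402) to (718,178). Next I fit the poses with both cameras and check them with an overlay.

```bash
cat >h.py <<'E'
import numpy as np,cv2
from scipy.optimize import least_squares
def P(c,X):
    V=np.array(c["view"]);X=np.atleast_2d(X);p=(X@V[:3,:3].T+V[:3,3])@np.array(c["intrinsics"]).T
    return p[:,:2]/p[:,2:]
def T(q,L):
    L=np.atleast_2d(L).astype(float);c,s=np.cos(q[2]),np.sin(q[2])
    return np.c_[q[0]+c*L[:,0]-s*L[:,1],q[1]+s*L[:,0]+c*L[:,1],L[:,2]]
def fit(q0,obs): # obs list of (cam, local pts, pixels)
    r=least_squares(lambda q:np.concatenate([(P(c,T(q,L))-np.array(u)).ravel() for c,L,u in obs]),q0,loss="soft_l1")
    return r.x,np.round(r.fun,1)
E
cat > m.py <<'E'
from h import *
S=dict(np.load("scene0.npz"));D=dict(np.load("side0.npz"))
a=lambda p:(np.array(p)+.5)/4-.5+[160,135]
b=lambda p:(np.array(p)+.5)/4-.5+[170,150]
# triangulate dots
da=a([(78,402),(300,324),(517,249),(718,178)]);db=b([(634,336),(462,232),(308,140),(178,62)])
def ray(c,u,z):
    V=c["view"];o=-V[:3,:3].T@V[:3,3];d=V[:3,:3].T@np.linalg.inv(c["intrinsics"])@[u[0],u[1],1];return o+d*(z-o[2])/d[2]
for u,v in zip(da,db): print("dot",ray(S,u,.022).round(4),ray(D,v,.022).round(4))
y=[ray(S,u,.022) for u in da]; d=y[3]-y[0]; yaw0=np.arctan2(d[1],d[0])-np.pi/2
rail,e=fit([y[3][0],y[3][1]+.04,yaw0],[(S,[(.014,.014,.022),(.007,-.56,.022),(-.1,.007,.022)],a([(767,174),(36,418),(685,92)])),(D,[(.014,.014,.022),(-.1,.007,.022)],b([(153,50),(50,88)]))]+
 [(c,[(.007,t,.022)],[u]) for c,uu in((S,da),(D,db)) for t,u in zip([-.52,-.3467,-.1933,-.04],uu)][:0])
print("rail",rail.round(4),e,yaw0)
x,Y=.045,.07
l=[(-x,-Y,.065),(-x,Y,.065),(x,Y,.065),(x,-Y,.065)]
c0=ray(S,a((470,78)),.065)
tub,e=fit([c0[0],c0[1],yaw0],[(S,l,a([(375,53),(545,38),(568,102),(392,120)])),(S,[(x,Y,0),(x,-Y,0)],a([(568,163),(392,182)])),(D,[l[0],l[3]],b([(98,198),(208,178)])),(D,[(-x,-Y,0),(x,-Y,0)],b([(108,265),(212,240)]))])
print("tub",tub.round(4),e)
def two(n,p,q,z): r=ray(S,a(p),z),ray(D,b(q),z);print(n,r[0].round(4),r[1].round(4));return np.r_[((r[0]+r[1])/2)[:2],0]
tin=two("tin",(204.5,186),(340.5,272),.055);soap=two("soap",(270,147),(203,294),.025)
R=lambda p:T([0,0,-rail[2]],[[p[0]-rail[0],p[1]-rail[1],0]])[0,:2].round(4)
for n,p in(("tub",tub),("tin",tin),("soap",soap)):print(n,"in rail",R(p))
print("tub yaw rel",tub[2]-rail[2]); np.savez("poses.npz",rail=rail,tub=tub,tin=tin,soap=soap)
out=[]
for c,o in((S,(160,135)),(D,(170,150))):
    im=cv2.resize(np.ascontiguousarray(c["frame"][o[1]:o[1]+120,o[0]:o[0]+200,::-1]),(800,480),interpolation=cv2.INTER_CUBIC)
    def dr(W,col): cv2.polylines(im,[np.round((P(c,W)-o+.5)*4-.5).astype(int)],True,col,1)
    for z in(0,.022): dr(T(rail,[(0,0,z),(0,-.56,z),(.014,-.56,z),(.014,.014,z),(-.1,.014,z),(-.1,0,z)]),(0,0,255))
    for z in(0,.065): dr(T(tub,[(i,j,z) for i,j,_ in l]),(0,255,0))
    t=np.linspace(0,6.28,40)
    for z in(0,.055): dr(T(tin,np.c_[.035*np.cos(t),.035*np.sin(t),0*t+z]),(255,255,0))
    out.append(cv2.resize(im,(500,300),interpolation=cv2.INTER_AREA))
cv2.imwrite("pics/ov.png",np.vstack(out))
E
python3 m.py
```

```text
dot [ 0.6076 -0.3026  0.022 ] [ 0.6068 -0.3013  0.022 ]
dot [ 0.617  -0.1431  0.022 ] [ 0.6172 -0.1427  0.022 ]
dot [0.628  0.0256 0.022 ] [0.6273 0.0274 0.022 ]
dot [0.6378 0.1963 0.022 ] [0.6379 0.1993 0.022 ]
rail [ 0.6331  0.2265 -0.0595] [ 1.5 -1.8 -0.5  0.1 -1.2 -1.7  1.1 -1.8  0.1 -0.4] -0.06039864340662793
tub [ 0.4852  0.0751 -0.3433] [-1.8 -1.2  0.4 -2.4  2.1 -0.7 -0.5  0.2  0.7  0.9 -0.6  1.6 -1.  -0.8
  1.9 -2.8 -1.8  1.6  1.6  0.5]
tin [ 0.4906 -0.1505  0.055 ] [ 0.4869 -0.1495  0.055 ]
soap [ 0.4428 -0.0741  0.025 ] [ 0.4324 -0.0736  0.025 ]
tub in rail [-0.1386 -0.1599]
tin in rail [-0.1217 -0.3844]
soap in rail [-0.1773 -0.3114]
tub yaw rel -0.2837509559981747
```

View pics/ov.png

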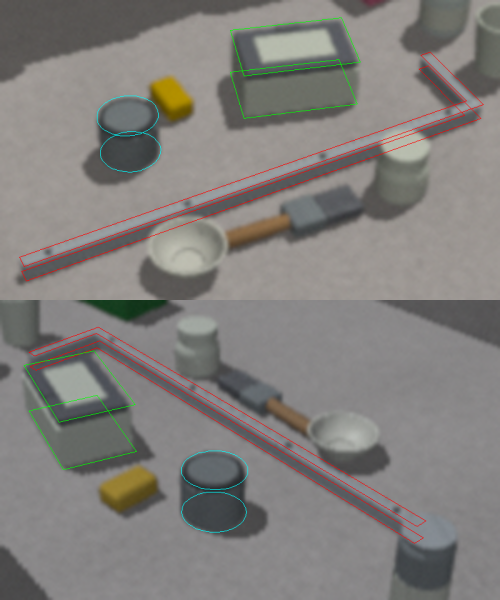

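The overlay fits to about 5 mm, which is enough to approach. I'll push with an open two-finger front so the tub squares itself.

```bash
cat >r.py <<'E'
from workcell import bot,hand,kinematics,get_obs,vision,hand_in
from scipy.spatial.transform import Rotation as Ro
from h import *
Z=np.load("poses.npz");rail=Z["rail"]
W=lambda x,y,z:T(rail,[[x,y,z]])[0]
def inrail(p): return T([0,0,-rail[2]],[[p[0]-rail[0],p[1]-rail[1],p[2]]])[0].round(4)
def ori(ang): # tool y at rail angle ang, tool down
    a=ang+rail[2];y=np.array([np.cos(a),np.sin(a),0]);z=np.array([0,0,-1.]);return Ro.from_matrix(np.c_[np.cross(y,z),y,z]).as_quat()
def st(tag=""):
    o=get_obs();f=T([0,0,-rail[2]],[o["wrist_force"]])[0].round(1);print(tag,"t",round(o["time_s"],2),"p",inrail(o["position"]),"F",f,"w",round(o["gripper_width"],4));return f
def push(x,y,z,axis,v=.06,lim=None,step=.004,extra=.02):
    "line to target, then small steps along axis until force lim"
    bot.servo_line(W(x,y,z),velocity=v);f=st("push")
    if lim:
        d=np.array(axis,float);n=0
        while n*step<extra and -f@np.r_[d,0]<lim:
            n+=1;bot.servo_line(W(*(np.array([x,y])+d*n*step),z),velocity=.03);f=st()
E
python3 - <<'E'
from r import *
S=dict(np.load("scene0.npz"))
def ray(u,z):
    u=(np.array(u)+.5)/1.5625-.5
    V=S["view"];o=-V[:3,:3].T@V[:3,3];d=V[:3,:3].T@np.linalg.inv(S["intrinsics"])@[u[0],u[1],1];return inrail(o+d*(z-o[2])/d[2])
print("can",ray((171,288),.15),"peg",ray((530,191),.09),"cup",ray((563,221),.075),"jar",ray((502,300),.065))
print(bot.tcp_to_tips)
for n,p in(("a",ori(np.pi/2)),("b",ori(-np.pi/2)),("c",ori(0)),("d",ori(np.pi))):
    for q in((-.235,-.16,.03),(-.1,-.07,.03),(-.055,-.3,.03),(-.035,-.46,.03)):
        s=kinematics.solve_ik(W(*q),p);print(n,q,None if s is None else np.round(s,2))
E
```

```text
can [-0.12  -0.656  0.15 ] peg [-0.1628  0.0754  0.09  ] cup [-0.0643  0.0881  0.075 ] jar [ 0.0689 -0.137   0.065 ]
0.017
a (-0.235, -0.16, 0.03) [ 0.2   0.34  2.25 -0.    0.55 -1.31]
a (-0.1, -0.07, 0.03) [ 0.3   0.51  1.93 -0.    0.71 -1.22]
a (-0.055, -0.3, 0.03) [-0.13  0.52  1.9  -0.    0.72 -1.64]
a (-0.035, -0.46, 0.03) [-0.39  0.58  1.79 -0.    0.78 -1.9 ]
b (-0.235, -0.16, 0.03) [ 0.2   0.34  2.25 -0.    0.55  1.83]
b (-0.1, -0.07, 0.03) [ 0.3   0.51  1.93 -0.    0.71  1.93]
b (-0.055, -0.3, 0.03) [-0.13  0.52  1.9  -0.    0.72  1.5 ]
b (-0.035, -0.46, 0.03) [-0.39  0.58  1.79 -0.    0.78  1.24]
c (-0.235, -0.16, 0.03) [ 0.2   0.34  2.25 -0.    0.55  0.26]
c (-0.1, -0.07, 0.03) [ 0.3   0.51  1.93 -0.    0.71  0.35]
c (-0.055, -0.3, 0.03) [-0.13  0.52  1.9  -0.    0.72 -0.07]
c (-0.035, -0.46, 0.03) [-0.39  0.58  1.79 -0.    0.78 -0.33]
d (-0.235, -0.16, 0.03) [ 0.2   0.34  2.25 -0.    0.55 -2.88]
d (-0.1, -0.07, 0.03) [ 0.3   0.51  1.93 -0.    0.71 -2.79]
d (-0.055, -0.3, 0.03) None
d (-0.035, -0.46, 0.03) [-0.39  0.58  1.79 -0.    0.78  2.81]
```

```bash
python3 - <<'E'
from r import *
bot.reach(W(-.245,-.165,.14),ori(np.pi/2)); st("above")
bot.servo_line(W(-.245,-.165,.028),velocity=.15); st("down")
bot.servo_line(W(-.19,-.165,.028),velocity=.1); st()
push(-.111,-.165,.028,(1,0),v=.05)
for n in("scene","side"):
    c=vision.read_camera(n);np.savez(n+"1.npz",**c)
    o=(230,110) if n=="scene" else (160,150)
    f=c["frame"][o[1]:o[1]+110,o[0]:o[0]+150,::-1]
    cv2.imwrite(f"{n}1c.png",cv2.resize(f,(600,440),interpolation=cv2.INTER_CUBIC))
a=[cv2.resize(cv2.imread(f"{n}1c.png"),(400,293)) for n in("scene","side")]
cv2.imwrite("pics/p1.png",np.vstack(a))
E
```

```text
above t 2.17 p [-0.2446 -0.1645  0.1402] F [0.1 0.4 0.3] w 0.0855
down t 3.08 p [-0.2446 -0.1648  0.0284] F [0.2 0.8 0.6] w 0.0853
 t 3.77 p [-0.19   -0.165   0.0281] F [-0.7 -0.8  1. ] w 0.0852
push t 5.51 p [-0.111 -0.165  0.028] F [-1.4  0.1 -1.2] w 0.0852
```

View pics/p1.png

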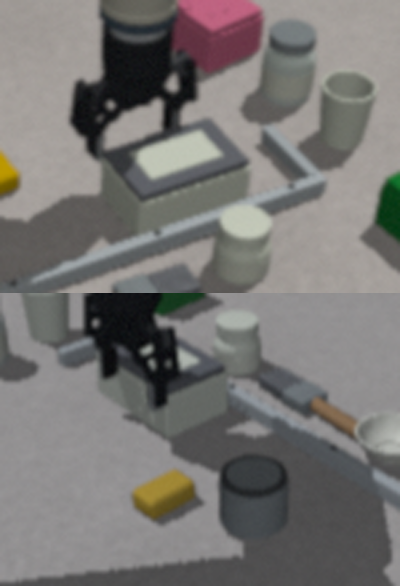

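The tub is now square and about 10 mm short of the long leg; its +y end is still well short of the short leg. Next: the +y push, then the seating +x push.

```bash
python3 - <<'E'
from r import *
bot.servo_line(W(-.15,-.165,.028),velocity=.15)
bot.servo_line(W(-.15,-.165,.12),velocity=.2)
bot.reach(W(-.055,-.275,.12),ori(0)); hand.move_gripper(.045); 
bot.servo_line(W(-.055,-.275,.028),velocity=.15); st("down")
push(-.055,-.168,.028,(0,1),v=.06,lim=8,extra=.03,step=.004)
bot.servo_line(W(-.055,-.2,.028),velocity=.1)
bot.servo_line(W(-.055,-.2,.12),velocity=.2)
bot.reach(W(-.17,-.075,.12),ori(np.pi/2)); hand.move_gripper(.085)
bot.servo_line(W(-.17,-.075,.028),velocity=.15); st("down x")
push(-.11,-.075,.028,(1,0),v=.06,lim=8,extra=.02,step=.003)
E
```

```text
down t 9.08 p [-0.0545 -0.275   0.0285] F [-0.2 -0.6  0.2] w 0.0454
push t 11.02 p [-0.055 -0.168  0.028] F [ 0.4  0.5 -0.4] w 0.0449
 t 11.3 p [-0.055  -0.1637  0.028 ] F [ 0.2 -0.9 -0.2] w 0.0448
 t 11.58 p [-0.0549 -0.1596  0.028 ] F [-0.2 -0.2 -1. ] w 0.045
 t 11.87 p [-0.0549 -0.1556  0.028 ] F [-0.6 -0.  -0.1] w 0.0447
 t 12.15 p [-0.055  -0.1517  0.028 ] F [-0.5 -0.4 -0.6] w 0.045
 t 12.43 p [-0.0554 -0.1493  0.028 ] F [ -0.9 -12.2   3.1] w 0.0449
down x t 16.12 p [-0.1696 -0.0748  0.0284] F [1.2 0.3 0.7] w 0.0846
push t 17.27 p [-0.1108 -0.0752  0.0277] F [-1.7 -0.5 -0.3] w 0.0845
 t 17.52 p [-0.1075 -0.0752  0.0278] F [-3.6 -2.   0.3] w 0.0848
 t 17.77 p [-0.1041 -0.0752  0.0279] F [-2.9 -2.5 -0.3] w 0.0847
 t 18.02 p [-0.1012 -0.0751  0.0279] F [-3.9 -1.7  0.6] w 0.085
 t 18.27 p [-0.1012 -0.0752  0.0276] F [-15.6   1.9   8.1] w 0.0851
```

The tub is seated against both legs: contact force rose to 12 N in y and 15 N in x, at the expected positions. Now the tin.

```bash
python3 - <<'E'
from r import *
bot.servo_line(W(-.14,-.075,.028),velocity=.15)
bot.servo_line(W(-.14,-.075,.12),velocity=.2)
bot.reach(W(-.205,-.388,.12),ori(np.pi/2)); hand.move_gripper(.02)
bot.servo_line(W(-.205,-.388,.03),velocity=.15); st("down")
push(-.0895,-.386,.03,(1,0),v=.06)
bot.servo_line(W(-.13,-.386,.03),velocity=.15)
bot.servo_line(W(-.13,-.386,.12),velocity=.2)
bot.reach(W(-.045,-.475,.12),ori(0))
bot.servo_line(W(-.045,-.475,.03),velocity=.15); st("down y")
push(-.045,-.300,.03,(0,1),v=.07)
for n in("scene","side"): np.savez(n+"2.npz",**vision.read_camera(n))
a=[cv2.resize(np.load(n+"2.npz")["frame"][o[1]:o[1]+110,o[0]:o[0]+150,::-1],(400,293),interpolation=cv2.INTER_CUBIC) for n,o in(("scene",(220,120)),("side",(160,150)))]
cv2.imwrite("pics/p2.png",np.vstack(a))
E
```

```text
down t 21.92 p [-0.2047 -0.3881  0.0304] F [ 0.9 -0.1  0.5] w 0.0199
push t 23.99 p [-0.0896 -0.386   0.03  ] F [-0.6  0.2 -0.6] w 0.0202
down y t 27.07 p [-0.0445 -0.4752  0.0306] F [0.5 0.1 0.2] w 0.0201
push t 29.73 p [-0.045  -0.3001  0.03  ] F [-0.1 -0.8 -0.3] w 0.0199
```

View pics/p2.png

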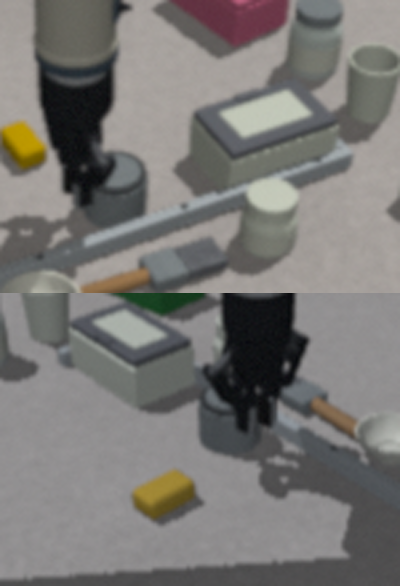

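The tub sits square in the corner (scene half, about (265,130)), and the tin at (115,185) is cradled in front of the fingers. I'll finish the y push, then seat it in x.

```bash
python3 - <<'E'
from r import *
push(-.045,-.232,.03,(0,1),v=.06,lim=5,extra=.03,step=.003)
bot.servo_line(W(-.045,-.265,.03),velocity=.12)
bot.servo_line(W(-.045,-.265,.12),velocity=.2)
bot.reach(W(-.135,-.175,.12),ori(np.pi/2))
bot.servo_line(W(-.135,-.175,.03),velocity=.15); st("down x")
push(-.088,-.175,.03,(1,0),v=.05,lim=5,extra=.02,step=.003)
bot.servo_line(W(-.13,-.175,.03),velocity=.12)
bot.servo_line(W(-.13,-.175,.12),velocity=.2)
bot.reach(W(-.035,-.27,.12),ori(0)) 
bot.servo_line(W(-.035,-.27,.04),velocity=.15); st("down y")
push(-.035,-.224,.04,(0,1),v=.05,lim=5,extra=.015,step=.0025)
bot.servo_line(W(-.035,-.27,.04),velocity=.12)
bot.servo_line(W(-.035,-.27,.15),velocity=.2)
bot.reach(W(-.3,-.3,.25),ori(0))
for n in("scene","side"): np.savez(n+"3.npz",**vision.read_camera(n))
a=[cv2.resize(np.load(n+"3.npz")["frame"][o[1]:o[1]+75,o[0]:o[0]+130,::-1],(520,300),interpolation=cv2.INTER_CUBIC) for n,o in(("scene",(250,130)),("side",(170,150)))]
cv2.imwrite("pics/p3.png",np.vstack(a)); st()
E
```

```text
push t 31.11 p [-0.045  -0.2321  0.03  ] F [-1.  -0.6  0.2] w 0.0194
 t 31.36 p [-0.045 -0.229  0.03 ] F [ 0.2 -0.5 -1.3] w 0.0199
 t 31.61 p [-0.045  -0.2258  0.03  ] F [ 0.2 -0.7  0.1] w 0.02
 t 31.86 p [-0.045  -0.2228  0.03  ] F [ 0.5 -0.2 -0.8] w 0.0197
 t 32.11 p [-0.045  -0.2198  0.03  ] F [-0.7 -0.6  0.2] w 0.0201
 t 32.36 p [-0.045  -0.2176  0.03  ] F [ 0.5 -6.3 -0.1] w 0.0199
down x t 35.51 p [-0.1346 -0.175   0.0304] F [-0.5  0.3  0.4] w 0.0198
push t 36.6 p [-0.0884 -0.175   0.0299] F [-1.7  0.5 -0.6] w 0.02
 t 36.85 p [-0.0848 -0.175   0.03  ] F [0.9 0.  0.4] w 0.0198
 t 37.1 p [-0.0816 -0.175   0.03  ] F [-1.4 -0.1 -0.6] w 0.0201
 t 37.35 p [-0.0798 -0.1751  0.0298] F [-4.8  1.3  2.6] w 0.0197
 t 37.6 p [-0.0795 -0.1751  0.0295] F [-14.4   1.2   9.3] w 0.0199
down y t 40.73 p [-0.0346 -0.2699  0.0405] F [ 0.3  0.4 -0.2] w 0.0202
push t 41.8 p [-0.035  -0.2242  0.04  ] F [-0.3 -0.4  1. ] w 0.0202
 t 42.05 p [-0.035  -0.2216  0.04  ] F [-0.1 -0.3 -0.2] w 0.0199
 t 42.3 p [-0.0351 -0.219   0.04  ] F [-0.2 -1.3  0.2] w 0.02
 t 42.55 p [-0.0352 -0.2173  0.04  ] F [-1.  -6.3  0.4] w 0.0201
 t 45.04 p [-0.299  -0.3     0.2498] F [ 0.  -0.2 -1. ] w 0.02
```

View pics/p3.png

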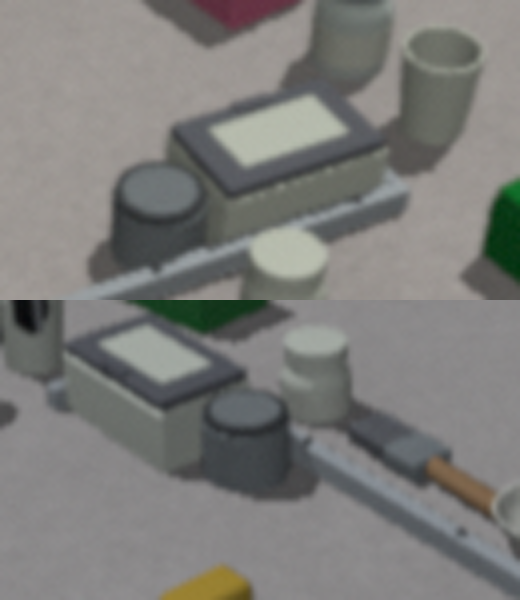

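The tub sits flush in the corner at (285,150). The tin at (160,210) touches the rail and the tub's end, and the contact positions agree with the geometry to 1 mm.

```bash
python3 -c "
from workcell import hand_in
print(hand_in())"
```

```text
the job is handed in; nothing more can be done
None
```

I handed the job in at about 45 s of the 72 s limit: the tub is parked square in the rail's corner and the tin touches both the long leg and the tub's end, judging by contact forces and the last pictures; the hand-in gave no verdict.

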